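# Offer up the hinge-clamp jaw for its pin

## Robot

A 6-joint arm with a two-finger parallel gripper is mounted at the origin on the work surface. World frame = base frame: x ahead of the robot, y to its left, z up, the work surface at z = 0. Lengths are in mm, angles in rad, forces in N, time in s.
With the tool pointing down it reaches from about 350 to 975 mm from the base axis. Payload 7.1 kg.
Tool frame: the origin (TCP) lies midway between the tips of the shut fingers; the grasp point (between the pads) lies pinch_z behind it (pinch_z is the distance from the TCP to the grasp point, in mm); z points along the fingers, y is the line along which they close (so a half turn about z gives the same grasp; the last joint's range is limited). The gripper opens to 88 mm and grips with 3 to 60 N. Pads are 20 mm wide; open, the fingers measure 115 mm over their backs; the gripper's body (75 mm by 178 mm) begins 61 mm behind the grasp point.
Start: joints at [-1.285, 0.423, 1.63, -0, 1.089, -0.019], TCP at [187.582, -596.169, 222.675] pointing down, gripper open.
Joint ranges: [-3, 3], [-0.9, 2.11], [0.09, 2.58], [-1.31, 4.45], [0.11, 2.69], [-2.54, 2.54]. Speed limits (rad/s): [2.39, 2.39, 3.01, 3.14, 3.14, 3.14].

## Interface

Orientations are given as a rotation vector (axis times angle).
In Python, from workcell import get_obs, get_image, close_job, pinch_z gives the robot as it stands.
- The arm moves only by the tool jog_arm, never from a script. Its argument "commands" is a list of rows, each a list of 3 entries, a list of its own where there are three numbers: the gripper command: -1 is shut, 1 is fully open, values between are in proportion, then the shift along the tool's x, y, z as a fraction of full scale, then the turn, a rotation vector about the tool's x, y, z as a fraction of full scale. In form: [[gripper, [tx, ty, tz], [rx, ry, rz]], ...]. A call has 1 to 10 rows; each row shifts and turns the commanded pose from where the row before left it, along the tool's axes as they then stand; what a row does not reach is not made up. Full scale, the value 1, is 0.1 m for a shift and 45 degrees for a turn. A row lasts 1/10 s, in which the tool goes at most 50 mm and 8.59 degrees, less where a joint would pass 70% of its speed; a pose out of reach is approached as far as the arm can. A call with a number of a shift or a turn outside -1 to 1 is refused whole. A call with a gripper value outside its range is refused whole. The fingers move at their own pace and stop on an object; the grip force is fixed at half the most. Time passes only in rows, so rows that do not move let the fingers close. It gives the time, the measured TCP pose, the force, the opening and the grip force at its end, in the units of the state.
- get_obs(): the state, without advancing time (a new reading comes with each control period).
- get_image(name): name is "scene" or "side" or "wrist"; returns a dict with "image" (384x512x3 uint8, blue, green, red), "z_map" (384x512 float32, mm along the optical axis (not along the pixel's ray), 0 where there is no reading), "intrinsics" (3x3 intrinsics, pixels), "eye" and "orientation" of the camera in the world; the wrist camera has in their place "mount" (4x4, takes a point from camera to tool coordinates, whose origin is the TCP and whose axes are the flange's). Camera axes: x right, y down, z forward; pixel columns grow to the right and rows downward; lengths in mm; the calibration is good to about 2 mm. The wrist camera is an equidistant fisheye: a pixel r from the principal point sees the ray r / f radians off the axis. A picture is of the moment at which its call begins: read the wrist's pose just before it.
- close_job(): hands the job in; it is judged then, once.
The state is a dict: "t": time; "qpos": joint angles; "qvel": joint speeds; "joint_torque": joint torques, N m; "ee_pos": TCP position; "orientation": TCP orientation; "ft_force": force on the tool from outside, world axes, zero at the start; "moment": the same for the moment, N m; "width": finger opening in mm; "grasp_force": force on a finger pad.
Only numpy, scipy, OpenCV 4.12 (cv2) and the standard library are available. Lean on these libraries where they do the work, as an engineer would, in place of code of your own. Each camera call takes 0.05 s, during which the arm holds its last target. There are 200 camera calls.

## Task

The right-hand hinge clamp of the screen-printing bench has its jaw off: swing the lamp arm round to the right, up to its stop, so that it is clear of the clamp, then pick up the loose jaw and gently lower its two knuckles into the gaps between the three knuckles of the fixed leaf. Bring all the holes into one line, with the jaw level, so that the hinge pin could be pushed through, and finish while still holding the jaw there in the gripper, steady and not leaning on the fixed leaf. Leave the pin, the tape, the ink tub and the squeegee where they lie.

Things in the scene. Friction and masses are not known exactly. Their poses are not given: they have to be found in the camera images.
- hinge_rail: Fixed steel rail along the back of the bench, 600 x 75 x 12 mm, carrying two hinge clamps. Origin on the table below the middle of the right-hand clamp's free fixed leaf (dark grey iron, no jaw on it); y runs along the hinge axis towards the left-hand clamp, x away from the side where the jaw's arm goes (so the arm lies to -x), z up.
- hinge_bore (a point): Middle of the free fixed leaf's 11 mm bores, on the hinge axis 50 mm above the table; axes as hinge_rail. Three knuckles, 24 mm diameter, 18 mm long, at y = -39, 0, 39 mm along the axis; the two gaps between them are 21 mm wide, centred at y = -19.5 and 19.5 mm, open to above and to -x. Knuckle ends bevelled 2.5 mm.
- hinge_ledge (a point): Top of the leaf's ledge below the bores, 35.5 mm above the table: 2.5 mm below a jaw knuckle that is in line; it reaches 12.5 mm to -x of the axis. Behind the axis, from x = 14.5 to 56.5 mm, stands the leaf's jamb block, 100 mm long in y, 62 mm high (bolt heads to 68 mm).
- left_clamp (a point): Bystander, fixed: the left-hand clamp on the same rail, 420 mm along +y; this point is on its hinge axis. It is complete, its own jaw pinned level and reaching 140 mm to -x, knob tops 93 mm above the table.
- jaw: The loose jaw: bare grey cast metal, 0.47 to 0.65 kg, lying flat, right way up, on the table. Origin on its underside below the middle of its bores; x points out of the knuckle end, the arm runs 138 mm to -x, y along the bores, z up. 96 mm wide. Fitted, its axes point as those of hinge_rail and its underside is 38 mm above the table.
- jaw_bore (a point): Middle of the jaw's 11 mm bores, between its two knuckles, 12 mm above the underside; axes as jaw. The knuckles are 24 mm in diameter, 16 mm long, centred at y = -19.5 and 19.5 mm, ends bevelled 2.5 mm. Behind them is a boss 96 mm wide, 22 mm high, from x = -36.5 to -14.5 mm.
- jaw_rib (a point): Grasp point on the jaw's rib, 66 mm behind the bores, 34 mm above the underside, near the centre of mass. Rib 14 mm thick in y, 72 mm long in x, top 44 mm above the underside; pinch it across y from above. The tongue beside it is 8 mm thick. Farther to -x, 115 to 135 mm from the bores, a strap with two screw knobs, tops 55 mm above the underside.
- lamp_arm (a joint): Swing of the lamp arm about its upright post, rad: starts between 0 and 0.3 with the lamp head over the free fixed leaf, grows anticlockwise seen from above (the head comes towards the robot, then goes to the right), stop at 1.6. It is stiff, about 1.3 N at the head, and stays where it is left.
- lamp_pivot (a point): The post's axis, at 234 mm height, about 175 mm behind and to the right of the free fixed leaf. The post stands on a round foot of 116 mm diameter.
- lamp_knob (a point): Middle of the grip on the lamp head: an upright black knob 24 mm in diameter, 34 mm high, its middle 276 mm above the table, 198 mm from the post's axis. Below it is the flat round lamp head, 108 mm in diameter, from 222 to 252 mm above the table.
- pin: Bystander: the steel hinge pin lying on the table, 10 mm diameter, 120 mm long with a T handle; origin on the table under its middle, x towards its nose.
- tape_roll: Bystander: roll of brown tape lying flat, 100 mm diameter, 48 mm high; origin under its centre.
- ink_tub: Bystander: grey ink tub, 90 mm diameter, 100 mm high; origin under its centre.
- squeegee: Bystander: wooden squeegee with rubber blade lying flat, 240 mm along its y, x from -11 mm to 100 mm (blade), 30 mm high; origin underneath its handle edge.
Mind the look-alikes: they are no part of the job. Of the things like the jaw, leave any that is green or pink; of the rest the larger one is meant.

How it is judged:
By the outcome, as a careful person would: the job done as asked, in the order asked, and still so for the second after the job is handed in, while the arm keeps its last pose, push and grip.
It also fails if it takes over 61 s, if anything falls off the work surface, if the arm or the gripper's body presses on something with over 40 N, if the wrist force passes 120 N, or if a joint passes its speed limit or range.

## Working session

There is one attempt and no reset: what is moved stays moved. The work goes in short steps, Python scripts to look and compute and a tool call to move; the robot and the scene stay as the last step left them, time stands still between calls to the robot, and variables do not carry over. Pictures are saved under pics/ and viewed, at most 10 in all, crops included, and the job is handed in when it is done.

Besides the shell and the picture viewer there is one more tool, called after "Call:" by a JSON object that holds its "name" and its "arguments". jog_arm: Moves the arm, as the interface text tells. Its arguments: {"type":"object","properties":{"commands":{"type":"array","items":{"type":"array"}}},"required":["commands"]}

```bash
mkdir -p pics; cat > h.py <<'E'
import numpy as np, cv2
from scipy.spatial.transform import Rotation as R
from workcell import get_obs, get_image, close_job, pinch_z
def cloud(d):
    K=d["intrinsics"];z=d["z_map"];v,u=np.mgrid[:z.shape[0],:z.shape[1]]
    P=np.stack([(u-K[0,2])/K[0,0]*z,(v-K[1,2])/K[1,1]*z,z],-1)
    o=np.array(d["orientation"]); M=o if o.shape==(3,3) else R.from_rotvec(o).as_matrix()
    W=P@M.T+np.array(d["eye"]); W[z<=0]=np.nan
    return W
E
python3 - <<'E'
from h import *
o=get_obs(); print({k:np.round(v,3) for k,v in o.items()}, pinch_z)
for n in("scene","side"):
    d=get_image(n); np.savez(f"{n}0.npz",**d); cv2.imwrite(f"pics/{n}0.png",d["image"]); print(n,d["eye"],d["orientation"])
E
```

```text
{'t': np.float64(0.0), 'qpos': array([-1.285,  0.424,  1.631, -0.   ,  1.089, -0.019]), 'qvel': array([-0.001, -0.001, -0.   , -0.001,  0.001,  0.   ]), 'joint_torque': array([-1.0000e-03, -5.4463e+01, -2.7367e+01,  6.4000e-02,  2.3000e-02,
       -0.0000e+00]), 'ee_pos': array([ 187.428, -595.648,  221.905]), 'orientation': array([-3.104, -0.477,  0.   ]), 'ft_force': array([-0.138, -0.119, -0.129]), 'moment': array([-0.048, -0.034,  0.024]), 'grasp_force': np.float64(0.0), 'width': np.float64(87.885)} 18.700000000000003
scene [1275.09364369 -640.02076103 1173.95340687] [-2.16952929 -0.89383318  0.41744914]
side [ -16.05235767  835.1096695  1194.39279275] [-0.81621742  2.63727824 -0.99878539]
```

View pics/scene0.png

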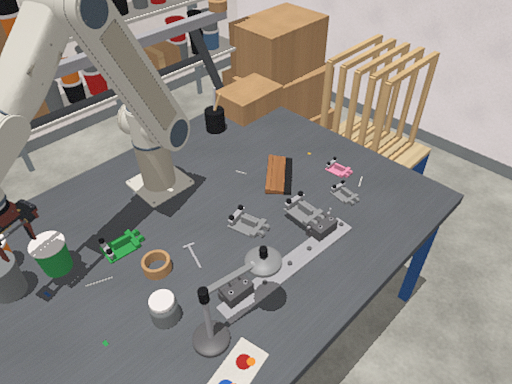

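View pics/side0.png

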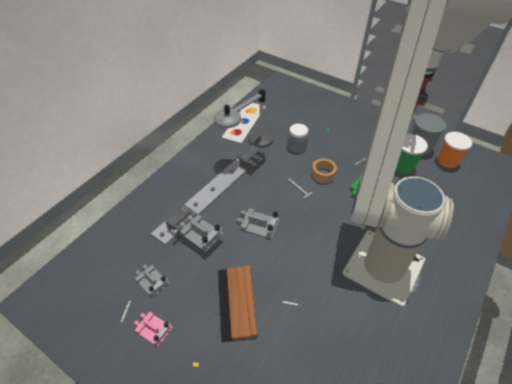

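The scene picture shows the loose jaw at (248,222), the left clamp at (310,215), and the free leaf at (237,290) with the lamp head above it at (263,262). The post is at (207,320). The small grey jaw at (345,192) and the green and pink ones are the decoys. Next I'll make a top-down map from both clouds.

```bash
python3 - <<'E'
from h import *
C=[];I=[]
for n in("scene","side"):
    d=dict(np.load(f"{n}0.npz")); W=cloud(d); np.save(f"{n}W.npy",W); C.append(W.reshape(-1,3)); I.append(d["image"].reshape(-1,3))
    if n=="scene":
        for nm,(u,v) in dict(jaw=(248,225),leaf=(238,288),knob=(263,251),head=(262,268),post=(204,292),lclamp=(320,228),table=(200,270),tub=(163,297),arm=(235,276)).items(): print(nm,W[v,u].round(1))
    else:
        for nm,(u,v) in dict(jaw=(258,222),leaf=(252,158),knob=(227,110),head=(222,119),post=(262,95),table=(240,180)).items(): print(nm,W[v,u].round(1))
P=np.vstack(C);c=np.vstack(I)
x0,y0=350,-450 # top map: rows x descending, cols y descending
m=np.zeros((600,800,3),np.uint8)
k=(P[:,2]>-10)&(P[:,2]<350); P=P[k];c=c[k]; s=np.argsort(P[:,2]);P=P[s];c=c[s]
S=1.0
r=(1000-P[:,0]).astype(int);q=(300-P[:,1]).astype(int)
g=(r>=1)&(r<598)&(q>=1)&(q<798)
for a,b,cc in zip(r[g],q[g],c[g]): m[a-1:a+2,b-1:b+2]=cc
cv2.imwrite("pics/top0.png",m)
E
```

```text
jaw [466.   90.9   9.2]
leaf [ 677.8 -155.7   60.6]
knob [ 763.  -125.8  292.4]
head [ 779.6 -147.1  251.3]
post [ 730.1 -313.4  259.8]
lclamp [705.4 227.7  67.3]
table [ 495.9 -173.3    2.2]
tub [ 559.4 -356.   100.3]
arm [ 746.9 -218.9  253.2]
jaw [456.3 100.5  21.2]
leaf [ 652.8 -146.9   47.8]
knob [ 742.5 -108.9  281.5]
head [750.  -84.7 251. ]
post [ 709.  -300.7  251.9]
table [648.8 -52.5  -2.1]
```

View pics/top0.png

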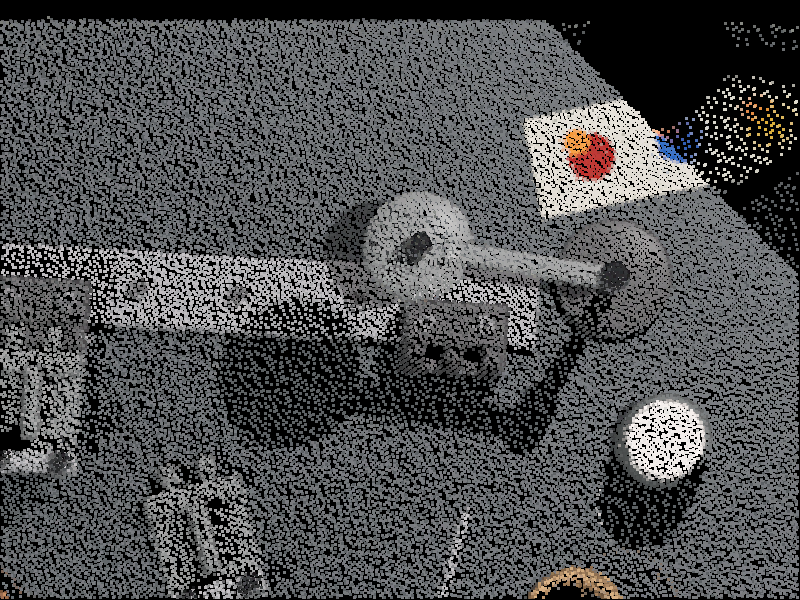

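The top map (x = 1000−row, y = 300−col) puts the lamp head near (752,−120), the post near (728,−312), the free leaf near (640,−155) and the jaw near (465,95). I'll refine these numerically.

```bash
cat >> h.py <<'E'
def circ(P):
    from scipy.optimize import least_squares
    f=lambda p:np.hypot(P[:,0]-p[0],P[:,1]-p[1])-p[2]
    s=least_squares(f,[*P[:,:2].mean(0),np.ptp(P[:,0])/2],loss="soft_l1"); return s.x.round(1)
def box(P,x,y,z): return P[(P[:,0]>x[0])&(P[:,0]<x[1])&(P[:,1]>y[0])&(P[:,1]<y[1])&(P[:,2]>z[0])&(P[:,2]<z[1])]
E
python3 - <<'E'
from h import *
for n in("scene","side"):
    P=np.load(f"{n}W.npy").reshape(-1,3); P=P[~np.isnan(P[:,0])]
    t=box(P,(450,550),(-100,0),(-20,20)); print(n,"table z",np.median(t[:,2]).round(2),t[:,2].std().round(2))
    k=box(P,(715,790),(-155,-85),(262,300)); print("knob",len(k),circ(k),k.mean(0).round(1),k[:,2].max())
    hd=box(P,(680,820),(-190,-50),(226,249)); print("head rim",len(hd),circ(hd)); 
    ht=box(P,(690,820),(-175,-50),(249,256)); print("head top ext",ht[:,0].min(),ht[:,0].max(),ht[:,1].max())
    p=box(P,(700,760),(-345,-280),(60,215)); print("post",len(p),circ(p),p.mean(0).round(1))
    p=box(P,(700,760),(-345,-280),(215,290)); print("posttop",len(p),p.mean(0).round(1),p[:,2].max().round(1))
    p=box(P,(650,810),(-390,-240),(3,20)); print("foot",len(p),circ(p))
    r=box(P,(600,800),(-30,180),(8,17)); 
    A=[]
    for y in range(-25,160,6):
        b=r[abs(r[:,1]-y)<3]
        if len(b)>8: A.append((y,np.percentile(b[:,0],3),np.percentile(b[:,0],97)))
    A=np.array(A); print("rail lo/hi", np.polyfit(A[:,0],A[:,1],1),np.polyfit(A[:,0],A[:,2],1))
    j=box(P,(380,570),(20,180),(-1,70)); j=j[j[:,2]>4]
    rib=j[(j[:,2]>30)&(j[:,2]<48)]; print("jaw",len(j),j.mean(0).round(1),"rib",len(rib),rib.mean(0).round(1))
    print("knobs",j[j[:,2]>48].mean(0).round(1), len(j[j[:,2]>48]))
    l=box(P,(590,700),(-230,-90),(56,70)); rr=cv2.minAreaRect(l[:,:2].astype(np.float32)); print("jamb",len(l),l[:,:2].min(0),l[:,:2].max(0),rr)
    rr=cv2.minAreaRect(j[:,:2].astype(np.float32)); print("jawrect",rr)
E
```

```text
scene table z 0.66 2.63
knob 94 [ 755.1 -120.1    9.1] [ 757.2 -122.2  283.7] 296.00206559826347
head rim 362 [ 753.9 -119.7   49.8]
head top ext 711.5308579800908 800.4583503312435 -74.02016183446949
post 178 [ 721.4 -313.9    8.5] [ 727.1 -317.3  136.1]
posttop 242 [ 727.1 -310.7  248.8] 264.2
foot 645 [ 723.9 -314.5   54. ]
rail lo/hi [-2.00117973e-01  6.97015225e+02] [5.36180109e-02 7.37331958e+02]
jaw 818 [465.6  89.3  20.7] rib 156 [440.4  85.2  39.8]
knobs [416.4  82.7  52.9] 53
jamb 411 [ 631.45225629 -207.27218576] [ 699.27432961 -104.11727403] ((669.11376953125, -156.09292602539062), (103.4826431274414, 61.72661209106445), 81.73696899414062)
jawrect ((475.3638610839844, 100.2781982421875), (188.04112243652344, 159.4503631591797), 1.0097193717956543)
side table z -0.34 2.69
knob 54 [ 750.1 -116.2    9.3] [ 748.  -112.8  280.6] 294.80992643850095
head rim 241 [ 751.1 -116.6   48.7]
head top ext 706.4350257695816 794.20653442201 -68.02750258293202
post 121 [ 719.5 -311.4    7.7] [ 717.6 -307.6  139.8]
posttop 88 [ 717.  -302.7  245.2] 263.6
foot 263 [ 720.1 -311.    51.7]
rail lo/hi [3.86855109e-02 6.66931147e+02] [6.75230463e-02 7.31906805e+02]
jaw 830 [456.9 102.6  20.3] rib 170 [433.9  91.8  40. ]
knobs [405.8  88.2  54. ] 46
jamb 216 [ 624.74607331 -206.27546482] [ 697.01943153 -102.93314227] ((661.0064086914062, -154.49497985839844), (103.17373657226562, 70.2548599243164), 88.44786071777344)
jawrect ((476.0104064941406, 100.30095672607422), (185.16766357421875, 158.30145263671875), 0.27371591329574585)
```

Call:
{"name": "jog_arm", "arguments": {"commands": [[-0.09,[0,0,-0.37],[0,0,0]],[-0.09,[0,0,-0.37],[0,0,0]],[-0.09,[0,0,-0.37],[0,0,-0.175]],[-0.09,[0,0,0],[0,0,-0.175]],[-0.09,[0,0,0],[0,0,-0.175]],[-0.09,[0,0,0],[0,0,-0.175]],[-0.09,[0,0,0],[0,0,-0.175]],[-0.09,[0,0,0],[0,0,-0.175]],[-0.09,[0,0,0],[0,0,-0.175]],[-0.09,[0,0,0],[0,0,-0.175]]]}}

```text
t: 1.1
ee_pos: [187.5, -595.9, 333.2]
orientation: [-2.392, -2.035, -0.001]
ft_force: [0.4, -0.1, -0.6]
width: 39.8
grasp_force: 0.0
```

Call:
{"name": "jog_arm", "arguments": {"commands": [[-0.09,[0.283,0.239,0],[0,0,0]],[-0.09,[0.283,0.239,0],[0,0,0]],[-0.09,[0.283,0.239,0],[0,0,0]],[-0.09,[0.283,0.239,0],[0,0,0]],[-0.09,[0.283,0.239,0],[0,0,0]],[-0.09,[0.283,0.239,0],[0,0,0]],[-0.09,[0.283,0.239,0],[0,0,0]],[-0.09,[0.283,0.239,0],[0,0,0]],[-0.09,[0.283,0.239,0],[0,0,0]],[-0.09,[0.283,0.239,0],[0,0,0]]]}}

```text
t: 2.1
ee_pos: [471.0, -355.4, 333.3]
orientation: [-2.398, -2.029, 0.0]
ft_force: [1.3, -0.5, 0.3]
width: 40.0
grasp_force: 0.0
```

Call:
{"name": "jog_arm", "arguments": {"commands": [[-0.09,[0.283,0.239,0],[0,0,0]],[-0.09,[0.283,0.239,0],[0,0,0]],[-0.09,[0.283,0.239,0],[0,0,0]],[-0.09,[0.283,0.239,0],[0,0,0]],[-0.09,[0.283,0.239,0],[0,0,0]],[-0.09,[0.283,0.239,0],[0,0,0]],[-0.09,[0.283,0.239,0],[0,0,0]],[-0.09,[0.283,0.239,0],[0,0,0]],[-0.09,[0.283,0.239,0],[0,0,0]],[-0.09,[0.283,0.239,0],[0,0,0]]]}}

```text
t: 3.1
ee_pos: [753.5, -116.0, 333.0]
orientation: [-2.398, -2.029, 0.001]
ft_force: [-0.4, -0.2, -1.4]
width: 39.6
grasp_force: 0.0
```

```bash
cat >> h.py <<'E'
def st():
    o=get_obs(); M=R.from_rotvec(o["orientation"]).as_matrix()
    print("t",o["t"].round(2),"p",o["ee_pos"].round(2),"x",M[:,0].round(4),"y",M[:,1].round(4),"z",M[:,2].round(4),"F",o["ft_force"].round(2),"M",o["moment"].round(2),"w",o["width"].round(2),"g",np.round(o["grasp_force"],1),"q",o["qpos"].round(2))
    return o["ee_pos"],M
def wristcloud(d,p,M):
    K=d["intrinsics"];z=d["z_map"];v,u=np.mgrid[:z.shape[0],:z.shape[1]]
    a=(u-K[0,2])/K[0,0];b=(v-K[1,2])/K[1,1];r=np.hypot(a,b)+1e-9
    s=np.tan(np.minimum(r,1.5))/r
    C=np.stack([a*s*z,b*s*z,z],-1); T=np.array(d["mount"])
    W=(C@T[:3,:3].T+T[:3,3])@M.T+p; W[(z<=0)|(r>1.3)]=np.nan
    return W
E
python3 - <<'E'
from h import *
p,M=st(); d=get_image("wrist"); cv2.imwrite("pics/w1.png",d["image"]); np.savez("w1.npz",**d)
W=wristcloud(d,p,M); np.save("w1W.npy",W); print(d["intrinsics"],d["mount"])
P=W.reshape(-1,3); P=P[~np.isnan(P[:,0])]
k=box(P,(715,790),(-155,-85),(262,300)); print("knob",len(k)); k.size and print(circ(k),k.mean(0).round(1),k.max(0))
hd=box(P,(680,820),(-190,-50),(246,257)); print("head",len(hd),hd.min(0),hd.max(0)); print(circ(hd[np.hypot(hd[:,0]-752,hd[:,1]+118)>45]))
E
```

```text
Traceback (most recent call last):
  File "h.py", line 17, in st
    print("t",o["t"].round(2),"p",o["ee_pos"].round(2),"x",M[:,0].round(4),"y",M[:,1].round(4),"z",M[:,2].round(4),"F",o["ft_force"].round(2),"M",o["moment"].round(2),"w",o["width"].round(2),"g",np.round(o["grasp_force"],1),"q",o["qpos"].round(2))
              ^^^^^^^^^^^^
AttributeError: 'float' object has no attribute 'round'
```

```bash
sed -i 's/o\["t"\].round(2)/round(float(o["t"]),2)/; s/o\["width"\].round(2)/round(float(o["width"]),2)/; s/np.round(o\["grasp_force"\],1)/round(float(o["grasp_force"]),1)/' h.py
python3 - <<'E'
from h import *
p,M=st(); d=get_image("wrist"); cv2.imwrite("pics/w1.png",d["image"]); np.savez("w1.npz",**d)
W=wristcloud(d,p,M); np.save("w1W.npy",W); print(d["intrinsics"],d["mount"])
P=W.reshape(-1,3); P=P[~np.isnan(P[:,0])]
k=box(P,(715,790),(-155,-85),(262,300)); print("knob",len(k)); k.size and print(circ(k),k.mean(0).round(1),k.max(0))
hd=box(P,(680,820),(-190,-50),(246,257)); print("head",len(hd),hd.min(0),hd.max(0)); print(circ(hd[np.hypot(hd[:,0]-752,hd[:,1]+118)>45]))
E
```

```text
t 3.1 p [ 753.52 -115.99  332.99] x [ 0.1656  0.9862 -0.    ] y [ 0.9862 -0.1656 -0.0011] z [-1.1e-03  1.0e-04 -1.0e+00] F [-0.41 -0.23 -1.4 ] M [-0.07 -0.05 -0.01] w 39.61 g 0.0 q [-0.17  0.55  1.17 -0.    1.42 -0.  ]
[[297.31863964   0.         260.89057626]
 [  0.         297.31863964 190.7885619 ]
 [  0.           0.           1.        ]] [[-8.11280458e-04 -9.62988797e-01 -2.69540198e-01  7.46224163e+01]
 [ 9.99999664e-01 -8.13770497e-04 -1.02501641e-04 -7.71462858e-01]
 [-1.20635929e-04 -2.69540191e-01  9.62989133e-01 -1.62584447e+02]
 [ 0.00000000e+00  0.00000000e+00  0.00000000e+00  1.00000000e+00]]
knob 1040
[ 753.4 -114.7    9. ] [ 753.5 -113.8  287.7] [ 764.82245518 -104.73739976  294.65730832]
head 7874 [ 705.52354371 -189.99752199  246.00114875] [801.50554327 -69.26414684 254.90921366]
[ 750.1 -122.9   50.6]
```

View pics/w1.png

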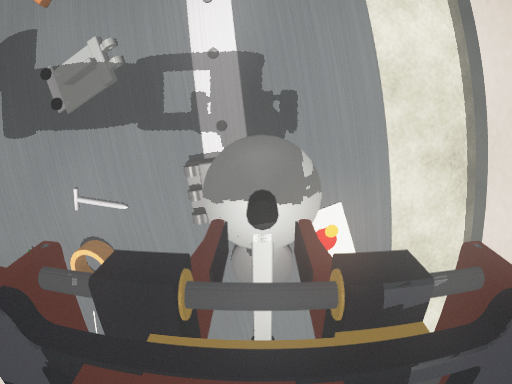

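The wrist view shows the knob at (262,205), centred between the fingers. I'll lower the cage over it, then sweep the arc.

Call:
{"name": "jog_arm", "arguments": {"commands": [[-0.09,[0,0,0.2],[0,0,0]],[-0.09,[0,0,0.2],[0,0,0]],[-0.09,[0,0,0.2],[0,0,0]],[-0.09,[0,0,0.1],[0,0,0]],[-0.09,[0,0,0],[0,0,0]]]}}

```text
t: 3.65
ee_pos: [751.6, -117.1, 261.4]
orientation: [-2.396, -2.027, 0.004]
ft_force: [0.1, -0.1, -0.8]
width: 39.8
grasp_force: 0.0
```

Call:
{"name": "jog_arm", "arguments": {"commands": [[-0.09,[-0.003,-0.1,0],[0,0,-0.067]],[-0.09,[-0.011,-0.206,0],[0,0,-0.133]],[-0.09,[-0.011,-0.206,0],[0,0,-0.133]],[-0.09,[-0.011,-0.206,0],[0,0,-0.133]],[-0.09,[-0.011,-0.206,0],[0,0,-0.133]]]}}

```text
t: 4.15
ee_pos: [661.4, -123.7, 265.2]
orientation: [1.852, 2.535, 0.002]
ft_force: [1.7, -0.4, -0.8]
width: 40.1
grasp_force: 0.7
```

```bash
python3 - <<'E'
from h import *
p,M=st(); v=p[:2]-[721,-312.5]; print(np.hypot(*v),np.degrees(np.arctan2(v[1],v[0])),np.degrees(np.arctan2(M[1,0],M[0,0])))
P=wristcloud(get_image("wrist"),p,M).reshape(-1,3); k=P[(np.hypot(P[:,0]-p[0],P[:,1]-p[1])<18)&(P[:,2]>275)&(P[:,2]<300)]; print(len(k),((k-p)@M).mean(0))
E
```

```text
t 4.15 p [ 661.36 -123.68  265.19] x [-0.3037  0.9528 -0.0011] y [0.9528 0.3037 0.0025] z [ 2.8e-03 -3.0e-04 -1.0e+00] F [ 1.71 -0.44 -0.79] M [-0.11 -0.35  0.03] w 40.12 g 0.7 q [-0.2   0.45  1.48  0.    1.21 -0.51]
198.01166007264675 107.52909035530236 107.68188683014334
1776 [  2.81637026   6.87119305 -24.67857042]
```

Call:
{"name": "jog_arm", "arguments": {"commands": [[-0.09,[-0.011,-0.206,0],[0,0,-0.133]],[-0.09,[-0.011,-0.206,0],[0,0,-0.133]],[-0.09,[-0.011,-0.206,0],[0,0,-0.133]],[-0.09,[-0.011,-0.206,0],[0,0,-0.133]],[-0.09,[-0.011,-0.206,0],[0,0,-0.133]],[-0.09,[-0.011,-0.206,0],[0,0,-0.133]]]}}

```text
t: 4.8
ee_pos: [562.6, -194.7, 265.2]
orientation: [0.984, 2.981, 0.001]
ft_force: [1.3, 1.3, -0.5]
width: 39.8
grasp_force: 0.7
```

Call:
{"name": "jog_arm", "arguments": {"commands": [[-0.09,[-0.003,-0.1,0],[0,0,-0.067]],[-0.09,[-0.003,-0.1,0],[0,0,-0.067]]]}}

```text
t: 5.0
ee_pos: [551.6, -211.6, 265.1]
orientation: [0.83, 3.028, 0.001]
ft_force: [0.1, 0.9, 0.4]
width: 40.4
grasp_force: 0.7
```

Call:
{"name": "jog_arm", "arguments": {"commands": [[-0.09,[-0.003,-0.1,0],[0,0,-0.067]],[-0.09,[-0.001,-0.05,0],[0,0,-0.033]],[-0.09,[-0.001,-0.05,0],[0,0,-0.033]]]}}

```text
t: 5.3
ee_pos: [542.6, -229.1, 265.0]
orientation: [0.673, 3.067, 0.001]
ft_force: [1.3, 1.6, 1.1]
width: 39.8
grasp_force: 0.7
```

```bash
python3 - <<'E'
from h import *
p,M=st(); v=p[:2]-[721,-312.5]; print(np.hypot(*v),np.degrees(np.arctan2(v[1],v[0])),np.degrees(np.arctan2(M[1,0],M[0,0])))
P=wristcloud(get_image("wrist"),p,M).reshape(-1,3); k=P[(np.hypot(P[:,0]-p[0],P[:,1]-p[1])<18)&(P[:,2]>275)&(P[:,2]<300)]; print(len(k),((k-p)@M).mean(0))
E
```

```text
t 5.3 p [ 542.6  -229.12  265.02] x [-0.9082  0.4185 -0.0016] y [4.185e-01 9.082e-01 7.000e-04] z [ 1.8e-03 -1.0e-04 -1.0e+00] F [1.29 1.55 1.13] M [ 0.33 -0.08  0.04] w 39.84 g 0.7 q [-0.42  0.32  1.67  0.    1.14 -1.56]
196.9261477966749 154.95024783718955 155.25696258384022
1684 [  3.53768351   7.21271578 -25.05031293]
```

Call:
{"name": "jog_arm", "arguments": {"commands": [[-0.09,[-0.002,-0.07,0],[0,0,-0.044]],[-0.09,[-0.002,-0.07,0],[0,0,-0.044]]]}}

```text
t: 5.55
ee_pos: [537.4, -241.8, 264.8]
orientation: [0.565, 3.089, 0.0]
ft_force: [0.3, 0.2, 0.8]
width: 40.1
grasp_force: 0.7
```

Call:
{"name": "jog_arm", "arguments": {"commands": [[-0.09,[-0.002,-0.07,0],[0,0,-0.044]],[-0.09,[-0.002,-0.07,0],[0,0,-0.044]]]}}

```text
t: 5.75
ee_pos: [532.9, -255.2, 264.7]
orientation: [0.458, 3.107, 0.0]
ft_force: [-0.2, 1.1, -0.6]
width: 40.2
grasp_force: 0.7
```

Call:
{"name": "jog_arm", "arguments": {"commands": [[-0.09,[-0.002,-0.05,0],[0,0,-0.033]],[-0.09,[-0.002,-0.04,0],[0,0,-0.022]]]}}

```text
t: 5.95
ee_pos: [530.7, -264.1, 264.6]
orientation: [0.391, 3.116, -0.0]
ft_force: [-1.4, 2.0, 0.8]
width: 39.7
grasp_force: 0.7
```

Call:
{"name": "jog_arm", "arguments": {"commands": [[-0.09,[-0.001,-0.05,0],[0,0,-0.033]],[-0.09,[-0.001,-0.03,0],[0,0,-0.02]]]}}

```text
t: 6.15
ee_pos: [529.0, -272.0, 264.3]
orientation: [0.325, 3.124, -0.0]
ft_force: [0.4, 1.8, 0.4]
width: 40.0
grasp_force: 0.7
```

Call:
{"name": "jog_arm", "arguments": {"commands": [[-0.09,[-0.001,-0.03,0],[0,0,-0.02]],[-0.09,[-0.001,-0.03,0],[0,0,-0.02]]]}}

```text
t: 6.35
ee_pos: [528.1, -276.4, 264.0]
orientation: [0.276, 3.128, 0.005]
ft_force: [5.5, 14.3, 2.7]
width: 40.3
grasp_force: 7.7
```

Call:
{"name": "jog_arm", "arguments": {"commands": [[-0.09,[-0.001,-0.03,0],[0,0,-0.02]],[-0.09,[-0.001,-0.03,0],[0,0,-0.02]]]}}

```text
t: 6.55
ee_pos: [528.6, -276.8, 263.7]
orientation: [0.227, 3.131, 0.021]
ft_force: [11.6, 39.4, 6.3]
width: 40.5
grasp_force: 20.1
```

Call:
{"name": "jog_arm", "arguments": {"commands": [[-0.09,[-0.001,-0.03,0],[0,0,-0.02]],[-0.09,[-0.001,-0.03,0],[0,0,-0.02]]]}}

```text
t: 6.75
ee_pos: [529.1, -277.2, 263.5]
orientation: [0.178, 3.133, 0.037]
ft_force: [16.3, 58.2, 8.7]
width: 40.9
grasp_force: 30.0
```

The stop was reached at about 14 N, and the queued rows pushed it to 58 N. Backing off now.

Call:
{"name": "jog_arm", "arguments": {"commands": [[-0.09,[0,0.1,0],[0,0,0]],[-0.09,[0,0.08,0],[0,0,0]],[-0.09,[0,0,0],[0,0,0]]]}}

```text
t: 7.05
ee_pos: [528.1, -271.1, 263.7]
orientation: [-0.176, -3.136, 0.001]
ft_force: [-0.4, -1.3, 0.9]
width: 40.3
grasp_force: 0.0
```

```bash
python3 - <<'E'
from h import *
p,M=st(); d=get_image("wrist"); 
P=wristcloud(d,p,M).reshape(-1,3); k=P[(np.hypot(P[:,0]-p[0],P[:,1]-p[1])<18)&(P[:,2]>275)&(P[:,2]<300)]; print(len(k),((k-p)@M).mean(0),k.mean(0))
E
```

```text
t 7.05 p [ 528.07 -271.08  263.67] x [-9.937e-01  1.117e-01  2.000e-04] y [ 1.117e-01  9.937e-01 -5.000e-04] z [-3.e-04 -4.e-04 -1.e+00] F [-0.35 -1.31  0.87] M [ 0.05 -0.1  -0.03] w 40.34 g 0.0 q [-0.49  0.33  1.66 -0.    1.14 -1.95]
1844 [  3.17004498   3.60929319 -26.22137845] [ 525.33381402 -267.12722558  289.89407881]
```

Call:
{"name": "jog_arm", "arguments": {"commands": [[-0.09,[0,0,-0.2],[0,0,0]],[-0.09,[0,0,-0.2],[0,0,0]],[-0.09,[0,0,-0.2],[0,0,0]],[-0.09,[0,0,-0.2],[0,0,0.174]],[-0.09,[0,0,0],[0,0,0.174]],[-0.09,[0,0,0],[0,0,0.174]],[-0.09,[0,0,0],[0,0,0.174]],[-0.09,[0,0,0],[0,0,0.174]],[-0.09,[0,0,0],[0,0,0.174]],[-0.09,[0,0,0],[0,0,0.174]]]}}

```text
t: 8.1
ee_pos: [527.6, -272.8, 343.6]
orientation: [1.611, 2.697, -0.001]
ft_force: [-0.5, -0.3, -0.4]
width: 39.7
grasp_force: 0.0
```

Call:
{"name": "jog_arm", "arguments": {"commands": [[0.2,[0,0,0],[0,0,0.174]],[0.2,[0,0,0],[0,0,0.174]],[0.2,[0,0,0],[0,0,0.174]],[0.2,[0,0,0],[0,0,0.174]],[0.2,[0,0,0],[0,0,0.174]],[0.2,[0,0,0],[0,0,0.174]],[0.2,[0,0,0],[0,0,0.174]],[0.2,[0,0,0],[0,0,0.174]],[0.2,[0,0,0],[0,0,0.174]],[0.2,[0,0,0],[0,0,0.174]]]}}

```text
t: 9.1
ee_pos: [527.6, -272.8, 343.6]
orientation: [2.952, 1.075, -0.001]
ft_force: [-0.0, -0.2, 0.8]
width: 52.6
grasp_force: 0.0
```

Call:
{"name": "jog_arm", "arguments": {"commands": [[0,[0,0,0],[0,0,0.174]],[0,[0,0,0],[0,0,0.174]],[0,[0,0,0],[0,0,0.174]],[0,[0.03,-0.46,0.1],[0,0,0]],[0,[0.03,-0.46,0.1],[0,0,0]],[0,[0.03,-0.46,0.2],[0,0,0]],[0,[0.03,-0.46,0.2],[0,0,0]],[0,[0.03,-0.46,0.2],[0,0,0]],[0,[0.02,-0.46,0.2],[0,0,0]],[0,[0.01,-0.46,0.2],[0,0,0]]]}}

```text
t: 10.1
ee_pos: [451.6, 41.3, 223.7]
orientation: [3.107, 0.46, 0.002]
ft_force: [0.8, 0.0, -0.2]
width: 44.0
grasp_force: 0.0
```

Call:
{"name": "jog_arm", "arguments": {"commands": [[0,[0,-0.46,0.2],[0,0,0]],[0,[0,0,0.1],[0,0,0]],[0,[0,0,0],[0,0,0]]]}}

```text
t: 10.4
ee_pos: [437.7, 84.6, 193.1]
orientation: [3.106, 0.465, -0.004]
ft_force: [0.2, 0.2, 0.3]
width: 44.0
grasp_force: 0.0
```

```bash
python3 - <<'E'
from h import *
p,M=st(); d=get_image("wrist"); np.savez("w2.npz",**d,p=p,M=M); cv2.imwrite("pics/w2.png",d["image"])
for n in("scene","side"):
    e=get_image(n); np.savez(f"{n}1.npz",**e); W=cloud(e).reshape(-1,3); T=(W-p)@M
    T=T[(abs(T[:,0])<110)&(abs(T[:,1])<120)&(T[:,2]<0)&(T[:,2]>-330)]
    for z in range(-320,0,15):
        b=T[abs(T[:,2]-z)<7.5]
        if len(b)>5: print(n,z,len(b),np.percentile(b[:,:2],[1,99],axis=0).round(0).tolist())
E
```

```text
t 10.4 p [437.68  84.55 193.11] x [ 0.9561  0.2931 -0.0024] y [ 2.931e-01 -9.561e-01  2.000e-04] z [-2.2e-03 -9.0e-04 -1.0e+00] F [0.22 0.23 0.27] M [0.01 0.01 0.02] w 43.99 g 0.0 q [ 0.16  0.2   2.04 -0.    0.91  1.44]
scene -320 284 [[-89.0, -54.0], [52.0, 68.0]]
scene -305 199 [[-70.0, -51.0], [52.0, 67.0]]
scene -290 126 [[-54.0, -47.0], [49.0, 67.0]]
scene -275 112 [[-41.0, -39.0], [40.0, 65.0]]
scene -260 58 [[-18.0, -4.0], [40.0, 58.0]]
scene -245 91 [[-20.0, -32.0], [38.0, 41.0]]
scene -230 101 [[-28.0, -22.0], [38.0, 40.0]]
scene -215 94 [[-35.0, -13.0], [39.0, 41.0]]
scene -200 67 [[-27.0, -19.0], [41.0, 41.0]]
scene -185 99 [[-27.0, -15.0], [36.0, 41.0]]
scene -170 52 [[-20.0, -36.0], [37.0, 38.0]]
scene -155 24 [[-16.0, -34.0], [31.0, 19.0]]
scene -140 65 [[-19.0, -38.0], [25.0, 20.0]]
scene -125 335 [[-30.0, -85.0], [33.0, 90.0]]
scene -110 151 [[-30.0, -80.0], [33.0, 90.0]]
scene -95 154 [[-28.0, -76.0], [35.0, 83.0]]
scene -80 33 [[-29.0, -74.0], [32.0, 84.0]]
scene -65 15 [[-10.0, -31.0], [13.0, 35.0]]
scene -50 20 [[6.0, -32.0], [13.0, 36.0]]
scene -35 26 [[-3.0, -32
[... 204 characters left out ...]
90 113 [[-42.0, -66.0], [48.0, -50.0]]
side -275 58 [[-23.0, -64.0], [40.0, -53.0]]
side -245 78 [[-38.0, -39.0], [35.0, -6.0]]
side -230 91 [[-38.0, -39.0], [28.0, -2.0]]
side -215 100 [[-39.0, -40.0], [35.0, 6.0]]
side -200 63 [[-39.0, -40.0], [35.0, -2.0]]
side -185 106 [[-37.0, -38.0], [33.0, 4.0]]
side -170 125 [[-36.0, -42.0], [32.0, -7.0]]
side -155 48 [[-30.0, -44.0], [18.0, -36.0]]
side -140 52 [[-22.0, -43.0], [19.0, -23.0]]
side -125 288 [[-32.0, -90.0], [30.0, 83.0]]
side -110 122 [[-33.0, -89.0], [33.0, 80.0]]
side -95 117 [[-33.0, -83.0], [31.0, 75.0]]
side -80 30 [[-32.0, -82.0], [30.0, 76.0]]
side -20 11 [[-11.0, -33.0], [8.0, -26.0]]
side -5 15 [[-11.0, -32.0], [9.0, -24.0]]
```

View pics/w2.png

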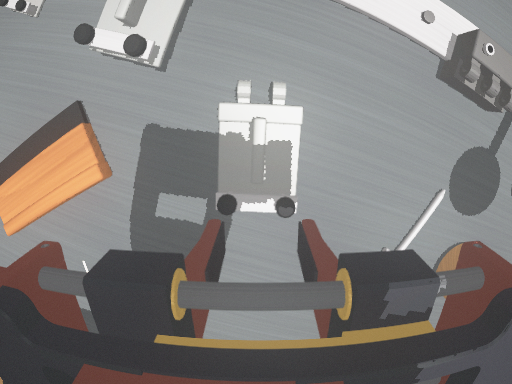

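The wrist view shows the jaw upright in the image: knuckles at (244,92) and (279,92), rib at (258,150), strap knobs at (227,204) and (286,207), nearly in line with the tool. The wide body only spans 80–132 mm above the TCP, so it passes under the lamp head. Next I'll measure the jaw pose and the rail/leaf pose.

```bash
cat > jaw.py <<'E'
from h import *
d=dict(np.load("w2.npz")); p,M=d["p"],d["M"]
W=wristcloud(d,p,M).reshape(-1,3); W=W[~np.isnan(W[:,0])]
t=W[(abs(W[:,0]-560)<40)&(abs(W[:,1]-20)<30)]; print("table",np.median(t[:,2]))
a0=np.degrees(np.arctan2(M[1,0],M[0,0]))
X=np.array([np.cos(np.radians(a0)),np.sin(np.radians(a0))]);Y=np.array([-X[1],X[0]])
L=np.c_[(W[:,:2]-p[:2])@X,(W[:,:2]-p[:2])@Y,W[:,2]]   # local: jaw-like axes
j=L[(L[:,0]>-90)&(L[:,0]<130)&(abs(L[:,1])<75)]
rib=j[(j[:,2]>36)&(j[:,2]<48)&(abs(j[:,1])<20)]
C=[]
for x in range(-80,90,4):
    b=rib[abs(rib[:,0]-x)<2]
    if len(b)>6: C.append((x,np.percentile(b[:,1],5),np.percentile(b[:,1],95),len(b)))
print("rib a0",a0);print(np.round(C,1).tolist())
body=j[(j[:,2]>5)&(j[:,2]<28)]
E_=[]
for x in range(-80,130,6):
    b=body[abs(body[:,0]-x)<3]
    if len(b)>6: E_.append((x,np.percentile(b[:,1],1),np.percentile(b[:,1],99),len(b),np.median(b[:,2])))
print(np.round(E_,1).tolist())
for s in(-1,1):
    k=body[(abs(body[:,1]-s*19.5-2)<14)&(body[:,0]>60)]; print("front x",np.percentile(k[:,0],[90,98,99.5]))
    kk=j[(j[:,2]>50)&(j[:,1]*s>0)]; print("strap knob",len(kk),kk.mean(0),circ(kk))
E
python3 jaw.py
```

```text
table 0.4676481619415398
rib a0 17.042146832908937
[[-40.0, -12.9, 15.3, 33.0], [-36.0, -13.4, 17.9, 103.0], [-32.0, -12.4, 17.9, 98.0], [-28.0, -14.3, 17.8, 118.0], [-24.0, -17.0, 17.8, 114.0], [-20.0, -18.0, 17.9, 98.0], [-4.0, -0.0, 10.9, 39.0], [0.0, -0.9, 11.8, 45.0], [4.0, -0.5, 11.8, 51.0], [8.0, -1.1, 11.8, 45.0], [12.0, -0.8, 11.8, 47.0], [16.0, -1.1, 11.2, 51.0], [20.0, -1.1, 11.7, 48.0], [24.0, -2.1, 10.6, 47.0], [28.0, -1.6, 10.6, 51.0], [32.0, -2.1, 10.5, 52.0], [36.0, -2.1, 10.5, 41.0], [40.0, -2.1, 10.0, 51.0], [44.0, -3.2, 10.5, 56.0], [48.0, -3.2, 9.4, 53.0], [52.0, -3.1, 8.3, 48.0], [56.0, -3.1, 8.3, 39.0], [60.0, -3.1, 8.3, 47.0], [64.0, -2.5, 7.3, 33.0]]
[[-26.0, -40.5, 52.3, 268.0, 8.3], [-20.0, -39.6, 52.8, 357.0, 8.2], [-14.0, -40.1, 53.2, 332.0, 8.4], [-8.0, -41.0, 53.1, 324.0, 8.4], [-2.0, -41.0, 52.8, 330.0, 8.4], [4.0, -42.0, 52.7, 333.0, 8.3], [10.0, -41.7, 52.4, 334.0, 8.4], [16.0, -42.9, 52.4, 336.0, 8.5], [22.0, -42.6, 51.7, 338.0, 8.6], [28.0, -42.7, 50.5, 336.0, 8.6], [34.0, -43.6, 50.4, 338.0, 8.6], [40.0, -43.5, 50.3, 334.0, 8.5], [46.0, -44.6, 50.2, 344.0, 8.5], [52.0, -44.4, 50.0, 347.0, 8.4], [58.0, -43.8, 49.9, 353.0, 9.8], [64.0, -45.0, 48.1, 385.0, 22.4], [70.0, -43.8, 48.0, 490.0, 22.4], [76.0, -44.8, 49.0, 442.0, 22.4], [82.0, -24.7, 47.8, 207.0, 20.4], [88.0, -25.5, 27.7, 164.0, 21.9], [94.0, -25.0, 27.4, 135.0, 24.0], [100.0, -25.5, 27.4, 133.0, 23.1], [106.0, -25.4, 25.9, 72.0, 19.3]]
front x [ 98.48582053 103.39656317 104.91424452]
strap knob 29806 [ 21.38519878 -35.78662641 294.12901197] [ -5.3 -39.2  35. ]
front x [ 99.64866399 105.72926624 107.16484068]
strap knob 30124 [ 21.84846669  37.48020827 294.41701059] [-3.8 41.1 34.5]
```

Call:
{"name": "jog_arm", "arguments": {"commands": [[0,[0.3,-0.042,0],[0,0,0.068]],[0,[0,0,0.4],[0,0,0]],[0,[0,0,0.4],[0,0,0]],[0,[0,0,0.4],[0,0,0]],[0,[0,0,0.3],[0,0,0]],[0,[0,0,0.15],[0,0,0]],[0,[0,0,0],[0,0,0]],[0,[0,0,0],[0,0,0]]]}}

```text
t: 11.35
ee_pos: [467.0, 96.4, 29.8]
orientation: [3.119, 0.376, 0.001]
ft_force: [-0.1, 0.1, 0.1]
width: 43.8
grasp_force: 0.0
```

```bash
python3 - <<'E'
from h import *
st()
E
```

```text
t 11.35 p [466.98  96.37  29.79] x [9.713e-01 2.377e-01 9.000e-04] y [ 2.377e-01 -9.713e-01  1.000e-04] z [ 9.e-04  1.e-04 -1.e+00] F [-0.07  0.09  0.1 ] M [-0.02  0.03 -0.  ] w 43.83 g 0.0 q [ 0.18  0.54  2.05 -0.    0.54  1.51]
```

Call:
{"name": "jog_arm", "arguments": {"commands": [[0,[0,0,0.1],[0,0,0]],[0,[0,0,0.043],[0,0,0]],[0,[0,0,0],[0,0,0]],[-1,[0,0,0],[0,0,0]],[-1,[0,0,0],[0,0,0]],[-1,[0,0,0],[0,0,0]],[-1,[0,0,0],[0,0,0]],[-1,[0,0,0],[0,0,0]],[-1,[0,0,0],[0,0,0]]]}}

```text
t: 12.25
ee_pos: [466.0, 97.3, 15.0]
orientation: [-3.119, -0.379, -0.0]
ft_force: [0.1, -1.1, 2.7]
width: 13.9
grasp_force: 30.0
```

```bash
python3 - <<'E'
from h import *
for i in range(3): st(); get_image("wrist")
E
```

```text
t 12.25 p [465.96  97.3   15.04] x [9.709e-01 2.395e-01 2.000e-04] y [ 0.2395 -0.9709  0.    ] z [ 2.e-04  0.e+00 -1.e+00] F [ 0.11 -1.11  2.71] M [-0.22  0.04 -0.09] w 13.85 g 30.0 q [ 0.18  0.57  2.06 -0.    0.51  1.51]
t 12.3 p [466.    97.29  15.06] x [9.709e-01 2.396e-01 3.000e-04] y [ 2.396e-01 -9.709e-01  1.000e-04] z [ 3.e-04  0.e+00 -1.e+00] F [-0.38 -1.53  3.85] M [-0.2   0.09 -0.07] w 13.59 g 30.0 q [ 0.18  0.57  2.06 -0.    0.51  1.51]
t 12.35 p [466.02  97.32  15.06] x [9.709e-01 2.396e-01 3.000e-04] y [ 0.2396 -0.9709  0.    ] z [ 3.e-04  0.e+00 -1.e+00] F [ 0.24 -1.15  4.49] M [-0.24  0.04 -0.06] w 14.01 g 30.0 q [ 0.18  0.57  2.06 -0.    0.51  1.51]
```

Call:
{"name": "jog_arm", "arguments": {"commands": [[-1,[0,0,-0.06],[0,0,0]],[-1,[0,0,-0.2],[0,0,0]],[-1,[0,0,-0.2],[0,0,0]],[-1,[0,0,-0.2],[0,0,0]],[-1,[0,0,0],[0,0,0.128]],[-1,[0,0,0],[0,0,0.128]],[-1,[0,0,0],[0,0,0.128]],[-1,[0.053,0.2,0],[0,0,0]],[-1,[0.053,0.3,0],[0,0,0]],[-1,[0.053,0.3,0],[0,0,0]]]}}

```text
t: 13.4
ee_pos: [476.3, 16.0, 80.6]
orientation: [-3.14, 0.091, 0.002]
ft_force: [0.7, -0.8, -4.8]
width: 13.7
grasp_force: 30.0
```

Call:
{"name": "jog_arm", "arguments": {"commands": [[-1,[0.053,0.3,0],[0,0,0]],[-1,[0.053,0.3,0],[0,0,0]],[-1,[0.053,0.3,0],[0,0,0]],[-1,[0.053,0.3,0],[0,0,0]],[-1,[0.053,0.25,0],[0,0,0]],[-1,[0,0.15,0],[0,0,0]],[-1,[0,0,0],[0,0,0]],[-1,[0,0,0],[0,0,0]],[-1,[0,0,0],[0,0,0]]]}}

```text
t: 14.3
ee_pos: [493.3, -143.7, 80.7]
orientation: [-3.14, 0.092, 0.002]
ft_force: [0.8, 0.6, -4.3]
width: 13.6
grasp_force: 30.0
```

```bash
python3 - <<'E'
from h import *
p,M=st(); d=get_image("wrist"); np.savez("w3.npz",**d,p=p,M=M)
cv2.imwrite("pics/w3.png",cv2.resize(d["image"][:260],None,fx=1.56,fy=1.56))
for n in("scene","side"): np.savez(f"{n}3.npz",**get_image(n))
E
```

```text
t 14.3 p [ 493.3  -143.74   80.68] x [ 0.9983 -0.0589 -0.0011] y [-5.890e-02 -9.983e-01 -5.000e-04] z [-1.e-03  5.e-04 -1.e+00] F [ 0.78  0.57 -4.3 ] M [0.04 0.05 0.02] w 13.61 g 30.0 q [-0.31  0.48  1.96  0.    0.7   1.32]
```

View pics/w3.png

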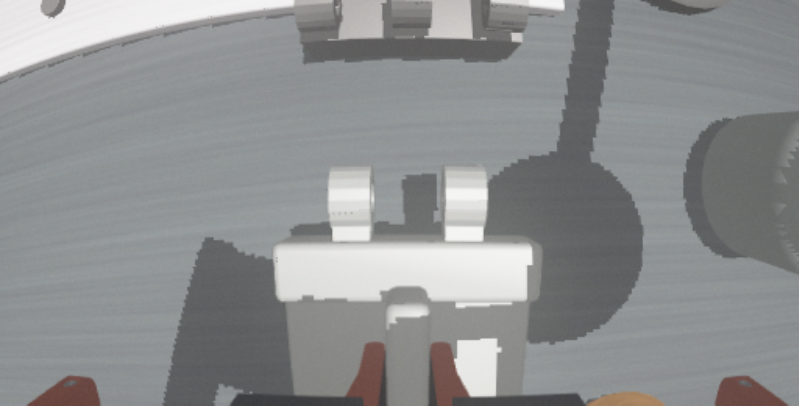

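The wrist view shows the three fixed knuckles at the top (crop (318,12), (410,14), (508,14)) and the held jaw's knuckles at (351,200) and (464,200). I'll measure both in the tool frame.

```bash
cat > rel.py <<'E'
import sys
from h import *
def run(f):
    d=dict(np.load(f)); p,M=d["p"],d["M"]
    W=wristcloud(d,p,M).reshape(-1,3); W=W[~np.isnan(W[:,0])]
    T=(W-p)@M; h=W[:,2]
    return T,h,p,M
def edges(a,lo=1,hi=99): return np.percentile(a,[lo,hi]).round(2)
if __name__=="__main__":
    T,h,p,M=run(sys.argv[1])
    print("jaw, tool frame; heights rel to TCP")
    j=(T[:,0]>54)&(T[:,0]<85)&(abs(T[:,1])<45)&(T[:,2]<0)&(T[:,2]>-15)
    for s in(-1,1):
        k=T[j&(T[:,1]*s>0)]; print(s,len(k),"y",edges(k[:,1]),"x99",edges(k[:,0]),"top",k[:,2].min().round(1))
    b=T[(T[:,0]>25)&(T[:,0]<53)&(abs(T[:,1])<60)&(T[:,2]<5)&(T[:,2]>-12)]; print("boss y",edges(b[:,1]),"x",edges(b[:,0]))
    print("leaf, tool frame")
    k=T[(h>52)&(h<64)&(T[:,0]>110)&(T[:,0]<152)&(abs(T[:,1])<60)]; print(len(k))
    ys=np.histogram(k[:,1],bins=np.arange(-60,61,3)); print(list(zip(ys[1][:-1].astype(int).tolist(),ys[0].tolist())))
    for lo,hi in((-55,-30),(-15,15),(30,55)):
        q=k[(k[:,1]>lo)&(k[:,1]<hi)]
        if len(q)>5: print(lo,"y",edges(q[:,1],3,97),"x",edges(q[:,0]),"z top",h.max() and (p[2]-q[:,2].min()).round(1), "apex x",q[np.argsort(q[:,2])[:25],0].mean().round(2))
E
python3 rel.py w3.npz; python3 - <<'E'
from h import *
for n in("scene","side"):
    P=cloud(dict(np.load(f"{n}3.npz"))).reshape(-1,3); P=P[~np.isnan(P[:,0])]
    r=box(P,(690,780),(-420,430),(8,16)); A=[]
    for y in range(-400,430,8):
        b=r[abs(r[:,1]-y)<4]
        if len(b)>6: A.append((y,np.percentile(b[:,0],97)))
    A=np.array(A); c=np.polyfit(A[:,0],A[:,1],1)
    for _ in range(4):
        e=A[:,1]-np.polyval(c,A[:,0]); A=A[abs(e-np.median(e))<max(2.5,1.5*e.std())]; c=np.polyfit(A[:,0],A[:,1],1)
    print(n,"back edge",c,len(A),np.ptp(A[:,0]))
    l=box(P,(600,720),(-230,-90),(60,70)); rr=cv2.minAreaRect(l[:,:2].astype(np.float32)); print("jamb",rr)
    k=box(P,(600,655),(-230,-90),(40,64)); print(len(k),np.histogram(k[:,1],bins=np.arange(-215,-90,4)))
    lamp=box(P,(420,620),(-350,-180),(226,256)); print("lamp",len(lamp),circ(lamp[lamp[:,2]<249]))
E
```

```text
jaw, tool frame; heights rel to TCP
-1 1094 y [-27.27 -13.25] x99 [54.34 75.38] top -11.2
1 1090 y [11.56 25.56] x99 [54.34 75.36] top -11.0
boss y [-46.94  45.2 ] x [28.79 52.26]
leaf, tool frame
1396
[(-60, 0), (-57, 0), (-54, 0), (-51, 0), (-48, 41), (-45, 87), (-42, 88), (-39, 90), (-36, 84), (-33, 92), (-30, 5), (-27, 0), (-24, 0), (-21, 0), (-18, 0), (-15, 0), (-12, 0), (-9, 31), (-6, 81), (-3, 82), (0, 79), (3, 76), (6, 71), (9, 0), (12, 0), (15, 0), (18, 0), (21, 0), (24, 0), (27, 0), (30, 63), (33, 85), (36, 83), (39, 86), (42, 90), (45, 82), (48, 0), (51, 0), (54, 0), (57, 0)]
-55 y [-45.76 -30.29] x [135.15 145.43] z top 63.9 apex x 143.55
-15 y [-6.89  8.22] x [135.16 143.56] z top 63.3 apex x 142.2
30 y [31.72 47.23] x [135.34 145.66] z top 63.6 apex x 143.96
scene back edge [5.52781255e-02 7.38044367e+02] 69 592.0
jamb ((665.3939208984375, -155.7393798828125), (98.81169128417969, 64.26874542236328), 87.21104431152344)
119 (array([ 0,  0,  3, 12,  9,  8,  5,  6,  0,  1,  1,  1,  0, 15, 10,  4,  7,
        1,  0,  0,  0,  0,  3, 17,  6,  4,  6,  0,  0,  0,  0]), array([-215, -211, -207, -203, -199, -195, -191, -187, -183, -179, -175,
       -171, -167, -163, -159, -155, -151, -147, -143, -139, -135, -131,
       -127, -123, -119, -115, -111, -107, -103,  -99,  -95,  -91]))
lamp 834 [ 529.8 -269.    49.6]
side back edge [5.48641876e-02 7.34595640e+02] 36 464.0
jamb ((664.3655395507812, -152.4397735595703), (100.96465301513672, 63.83324432373047), 84.07730865478516)
122 (array([ 0,  0,  0,  6,  3,  4,  9, 15,  4,  3,  0,  2,  2,  2,  5,  7, 11,
       10,  3,  0,  0,  1,  2,  6,  4,  4,  8, 11,  0,  0,  0]), array([-215, -211, -207, -203, -199, -195, -191, -187, -183, -179, -175,
       -171, -167, -163, -159, -155, -151, -147, -143, -139, -135, -131,
       -127, -123, -119, -115, -111, -107, -103,  -99,  -95,  -91]))
lamp 124 [ 528.6 -265.4   51. ]
```

Call:
{"name": "jog_arm", "arguments": {"commands": [[-1,[0,0.021,0],[0,0,-0.005]],[-1,[0.2,0,0],[0,0,0]],[-1,[0.2,0,0],[0,0,0]],[-1,[0.2,0,0],[0,0,0]],[-1,[0.1,0,0],[0,0,0]],[-1,[0.06,0,0],[0,0,0]],[-1,[0,0,0],[0,0,0]],[-1,[0,0,0],[0,0,0]],[-1,[0,0,0],[0,0,0]]]}}

```text
t: 15.35
ee_pos: [568.6, -151.0, 80.7]
orientation: [-3.14, 0.088, 0.002]
ft_force: [0.5, -0.5, -4.5]
width: 13.9
grasp_force: 30.0
```

```bash
python3 - <<'E'
from h import *
p,M=st(); d=get_image("wrist"); np.savez("w4.npz",**d,p=p,M=M)
cv2.imwrite("pics/w4.png",cv2.resize(d["image"][30:220,140:380],None,fx=3,fy=3))
from rel import *
T,h,p,M=run("w4.npz")
print("jaw knuckles / leaf (tool frame)")
n=(T[:,0]>52)&(T[:,0]<85)&(abs(T[:,1])<52)&(T[:,2]<30)&(T[:,2]>-20)
Q=T[n];hh=h[n]
for lo in range(-51,51,2):
    b=Q[abs(Q[:,1]-lo-1)<1]; 
    if len(b): print(lo+1,len(b),"hmed",np.round(p[2]-np.percentile(b[:,2],[5,50]),1),"x",edges(b[:,0],3,97))
E
```

```text
t 15.35 p [ 568.63 -150.99   80.7 ] x [ 0.9984 -0.0558 -0.0012] y [-5.580e-02 -9.984e-01 -2.000e-04] z [-1.1e-03  3.0e-04 -1.0e+00] F [ 0.54 -0.47 -4.55] M [0.02 0.07 0.01] w 13.93 g 30.0 q [-0.28  0.56  1.79 -0.    0.79  1.35]
jaw knuckles / leaf (tool frame)
-50 5 hmed [61.3 59.5] x [62.15 80.47]
-48 109 hmed [62.7 60.8] x [61.01 84.19]
-46 119 hmed [62.7 60.6] x [60.99 84.38]
-44 121 hmed [62.9 60.6] x [60.88 83.95]
-42 123 hmed [63.  60.7] x [60.9  84.13]
-40 119 hmed [62.9 60.5] x [60.81 83.82]
-38 127 hmed [62.7 60.6] x [61.35 84.49]
-36 120 hmed [62.7 60.5] x [60.72 84.29]
-34 154 hmed [63.  59.9] x [61.39 84.34]
-32 38 hmed [62.8 58.1] x [62.93 82.48]
-28 32 hmed [89.4 87.6] x [54.48 75.57]
-26 163 hmed [90.4 88. ] x [52.75 74.96]
-24 163 hmed [90.3 88.2] x [52.9  74.91]
-22 161 hmed [90.5 88.3] x [52.71 74.84]
-20 162 hmed [90.2 88.3] x [52.83 74.81]
-18 169 hmed [90.3 88.3] x [52.72 74.76]
-16 166 hmed [90.3 88.3] x [52.7  74.73]
-14 253 hmed [90.4 86.3] x [52.88 74.39]
-10 38 hmed [62.6 61.2] x [60.87 82.43]
-8 122 hmed [62.6 60.6] x [60.92 84.15]
-6 154 hmed [62.8 60.5] x
[... 264 characters left out ...]
0.  85.6] x [53.03 74.14]
14 170 hmed [90.4 88.2] x [52.59 74.7 ]
16 171 hmed [90.2 88.2] x [52.63 74.72]
18 165 hmed [90.3 88.2] x [52.74 74.79]
20 170 hmed [90.3 88.1] x [52.78 74.81]
22 159 hmed [90.4 88. ] x [52.72 74.87]
24 164 hmed [90.4 88.3] x [52.88 74.93]
26 51 hmed [90.1 88.1] x [53.28 75.24]
28 13 hmed [58.4 55. ] x [78.18 82.09]
30 86 hmed [62.9 60. ] x [68.17 84.67]
32 122 hmed [62.9 60.8] x [61.05 84.14]
34 127 hmed [62.6 60.2] x [60.62 84.18]
36 130 hmed [62.7 60.4] x [60.66 84.34]
38 123 hmed [62.7 60.7] x [60.81 84.34]
40 126 hmed [62.9 60.8] x [60.8  83.99]
42 118 hmed [62.8 60.4] x [60.85 83.94]
44 111 hmed [63.  60.6] x [60.84 83.76]
46 7 hmed [62.2 59.9] x [61.81 77.25]
```

View pics/w4.png

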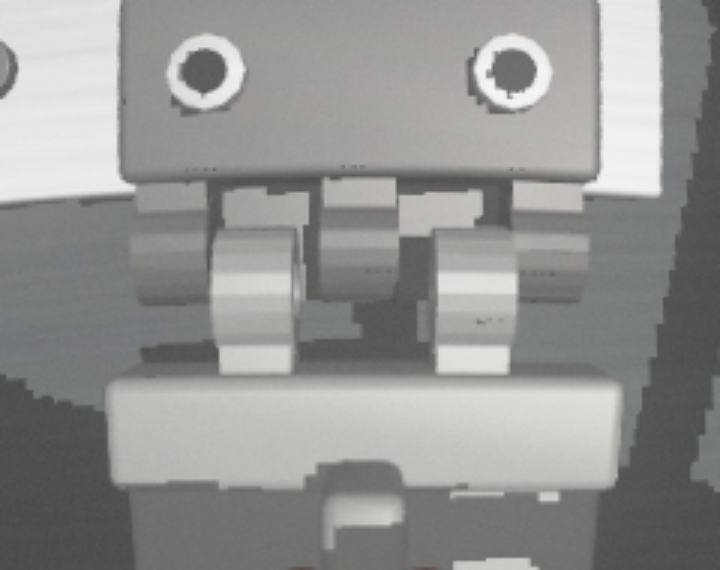

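The picture shows the jaw knuckles (crop (255,300), (475,300)) sitting in front of the two gaps. Measured offset is about +9 mm in x and −0.8 mm in y. Moving over and lowering part-way.

Call:
{"name": "jog_arm", "arguments": {"commands": [[-1,[0.05,-0.008,0],[0,0,0]],[-1,[0.039,0,0],[0,0,0]],[-1,[0,0,0],[0,0,0]],[-1,[0,0,0.03],[0,0,0]],[-1,[0,0,0.03],[0,0,0]]]}}

```text
t: 15.9
ee_pos: [578.4, -150.8, 74.6]
orientation: [-3.14, 0.087, 0.0]
ft_force: [0.1, -0.2, -4.7]
width: 13.8
grasp_force: 30.0
```

Call:
{"name": "jog_arm", "arguments": {"commands": [[-1,[0,0,0.02],[0,0,0]],[-1,[0,0,0.02],[0,0,0]],[-1,[0,0,0],[0,0,0]]]}}

```text
t: 16.2
ee_pos: [578.2, -150.7, 70.4]
orientation: [-3.14, 0.087, 0.001]
ft_force: [0.4, 0.4, -4.7]
width: 14.0
grasp_force: 30.0
```

Call:
{"name": "jog_arm", "arguments": {"commands": [[-1,[0,0,0.02],[0,0,0]],[-1,[0,0,0.02],[0,0,0]],[-1,[0,0,0],[0,0,0]]]}}

```text
t: 16.5
ee_pos: [578.4, -150.8, 66.6]
orientation: [-3.14, 0.088, 0.001]
ft_force: [0.3, 0.1, -4.8]
width: 13.7
grasp_force: 30.0
```

Call:
{"name": "jog_arm", "arguments": {"commands": [[-1,[0,0,0.02],[0,0,0]],[-1,[0,0,0.02],[0,0,0]],[-1,[0,0,0],[0,0,0]]]}}

```text
t: 16.8
ee_pos: [578.4, -150.8, 62.6]
orientation: [-3.14, 0.088, 0.001]
ft_force: [-0.1, 0.9, -5.1]
width: 13.9
grasp_force: 30.0
```

Call:
{"name": "jog_arm", "arguments": {"commands": [[-1,[0,0,0.02],[0,0,0]],[-1,[0,0,0.02],[0,0,0]],[-1,[0,0,0],[0,0,0]]]}}

```text
t: 17.1
ee_pos: [578.4, -150.7, 58.5]
orientation: [-3.14, 0.088, 0.001]
ft_force: [-0.3, -0.5, -5.0]
width: 14.0
grasp_force: 30.0
```

Call:
{"name": "jog_arm", "arguments": {"commands": [[-1,[0,0,0.02],[0,0,0]],[-1,[0,0,0.02],[0,0,0]],[-1,[0,0,0],[0,0,0]]]}}

```text
t: 17.4
ee_pos: [578.5, -150.8, 54.6]
orientation: [-3.14, 0.087, 0.001]
ft_force: [-0.0, 1.1, -5.6]
width: 13.8
grasp_force: 30.0
```

Call:
{"name": "jog_arm", "arguments": {"commands": [[-1,[0,0,0.014],[0,0,0]],[-1,[0,0,0],[0,0,0]],[-1,[0,0,0],[0,0,0]]]}}

```text
t: 17.7
ee_pos: [578.7, -150.8, 53.5]
orientation: [3.14, -0.087, 0.0]
ft_force: [0.1, -0.6, -4.1]
width: 13.9
grasp_force: 30.0
```

```bash
cat >> h.py <<'E'
def avg(n=4):
    o=[]
    for i in range(n): o.append(get_obs()); get_image("wrist")
    f=lambda k:np.mean([a[k] for a in o],0)
    M=R.from_rotvec([a["orientation"] for a in o]).mean().as_matrix()
    print("t",round(float(o[-1]["t"]),2),"p",f("ee_pos").round(3),"M",M.round(4).tolist(),"Ftool",(f("ft_force")@M).round(2),"Mtool",(f("moment")@M).round(3),"pt(tool xy)",(f("ee_pos")@M).round(3))
E
python3 -c "
from h import *
avg()"
```

```text
t 17.85 p [ 578.638 -150.823   53.517] M [[0.9984, -0.0557, 0.0001], [-0.0557, -0.9984, -0.0], [0.0001, 0.0, -1.0]] Ftool [-0.17  0.62  5.04] Mtool [ 0.028 -0.081  0.025] pt(tool xy) [586.143 118.378 -53.456]
```

Call:
{"name": "jog_arm", "arguments": {"commands": [[-1,[0.01,0,0.004],[0,0,0]],[-1,[0,0,0],[0,0,0]],[-1,[0,0,0],[0,0,0]]]}}

```text
t: 18.2
ee_pos: [578.7, -150.7, 52.9]
orientation: [-3.14, 0.087, 0.003]
ft_force: [-4.8, 0.3, -3.4]
width: 14.1
grasp_force: 30.0
```

Call:
{"name": "jog_arm", "arguments": {"commands": [[-1,[0.005,0,0],[0,0,0]],[-1,[0,0,0],[0,0,0]],[-1,[0,0,0],[0,0,0]]]}}

```text
t: 18.5
ee_pos: [578.8, -150.7, 52.8]
orientation: [-3.14, 0.087, 0.004]
ft_force: [-7.4, 0.9, -0.8]
width: 13.9
grasp_force: 30.0
```

Call:
{"name": "jog_arm", "arguments": {"commands": [[-1,[0.005,0,0],[0,0,0]],[-1,[0,0,0],[0,0,0]],[-1,[0,0,0],[0,0,0]]]}}

```text
t: 18.8
ee_pos: [578.8, -150.7, 52.8]
orientation: [-3.14, 0.087, 0.006]
ft_force: [-7.7, 0.1, -1.0]
width: 13.8
grasp_force: 30.0
```

Call:
{"name": "jog_arm", "arguments": {"commands": [[-1,[-0.02,0,0],[0,0,0]],[-1,[-0.025,0,0],[0,0,0]],[-1,[0,0,0],[0,0,0]],[-1,[0,0,0],[0,0,0]]]}}

```text
t: 19.2
ee_pos: [576.7, -150.7, 53.3]
orientation: [3.14, -0.087, 0.002]
ft_force: [0.3, 0.7, -4.5]
width: 13.8
grasp_force: 30.0
```

```bash
python3 -c "
from h import *
avg()"
```

```text
t 19.35 p [ 576.55  -150.745   53.218] M [[0.9984, -0.0557, 0.0008], [-0.0557, -0.9985, -0.0002], [0.0008, 0.0001, -1.0]] Ftool [-0.04 -0.52  4.94] Mtool [ 0.03  -0.069 -0.026] pt(tool xy) [584.091 118.431 -52.707]
```

Call:
{"name": "jog_arm", "arguments": {"commands": [[-1,[-0.015,0,0],[0,0,0]],[-1,[0,0,0],[0,0,0]],[-1,[0,0,0],[0,0,0]]]}}

```text
t: 19.7
ee_pos: [574.5, -150.6, 53.1]
orientation: [-3.14, 0.088, 0.0]
ft_force: [-0.1, -0.1, -4.1]
width: 14.0
grasp_force: 30.0
```

Call:
{"name": "jog_arm", "arguments": {"commands": [[-1,[-0.008,0,0],[0,0,0]],[-1,[0,0,0],[0,0,0]],[-1,[0,0,0],[0,0,0]]]}}

```text
t: 20.0
ee_pos: [573.8, -150.5, 53.1]
orientation: [3.14, -0.088, -0.0]
ft_force: [0.6, -0.0, -4.1]
width: 14.0
grasp_force: 30.0
```

Call:
{"name": "jog_arm", "arguments": {"commands": [[-1,[-0.005,0,0],[0,0,0]],[-1,[0,0,0],[0,0,0]],[-1,[0,0,0],[0,0,0]]]}}

```text
t: 20.3
ee_pos: [573.3, -150.5, 53.1]
orientation: [-3.14, 0.087, -0.0]
ft_force: [-0.9, 0.5, -4.8]
width: 14.1
grasp_force: 30.0
```

Call:
{"name": "jog_arm", "arguments": {"commands": [[-1,[-0.005,0,0],[0,0,0]],[-1,[0,0,0],[0,0,0]],[-1,[0,0,0],[0,0,0]]]}}

```text
t: 20.6
ee_pos: [572.8, -150.5, 53.1]
orientation: [-3.14, 0.088, 0.0]
ft_force: [0.1, 0.1, -4.8]
width: 14.4
grasp_force: 30.0
```

Call:
{"name": "jog_arm", "arguments": {"commands": [[-1,[-0.005,0,0],[0,0,0]],[-1,[0,0,0],[0,0,0]],[-1,[0,0,0],[0,0,0]]]}}

```text
t: 20.9
ee_pos: [572.3, -150.5, 53.1]
orientation: [-3.14, 0.087, 0.0]
ft_force: [0.1, -0.8, -4.1]
width: 13.6
grasp_force: 30.0
```

Moving to −x is free, because the boss and the jamb both stop only +x motion. I'll re-probe the +x contact gently.

Call:
{"name": "jog_arm", "arguments": {"commands": [[-1,[0.02,0,0],[0,0,0]],[-1,[0.025,0,0],[0,0,0]],[-1,[0,0,0],[0,0,0]],[-1,[0,0,0],[0,0,0]]]}}

```text
t: 21.3
ee_pos: [576.9, -150.7, 53.1]
orientation: [-3.14, 0.087, 0.0]
ft_force: [1.7, 0.3, -5.7]
width: 14.3
grasp_force: 30.0
```

```bash
python3 - <<'E'
from h import *
p,M=st(); d=get_image("wrist"); np.savez("w5.npz",**d,p=p,M=M); avg(2)
from rel import *
for f in("w4.npz","w5.npz"):
    T,h,p,M=run(f)
    b=T[(T[:,0]>31)&(T[:,0]<49)&(abs(abs(T[:,1]+.8)-28)<16)&(T[:,2]<0)&(T[:,2]>-16)]
    A=np.c_[b[:,:2]-[40,0],np.ones(len(b))]; c,*_=np.linalg.lstsq(A,b[:,2],rcond=None)
    k=[T[(abs(T[:,0]-64)<4)&(abs(T[:,1]+.8-s*19.5)<7)&(T[:,2]<0)&(T[:,2]>-16)][:,2] for s in(-1,1)]
    r=T[(T[:,0]>0)&(T[:,0]<34)&(abs(T[:,1])<5)&(T[:,2]<-20)&(T[:,2]>-40)]
    jk=T[(T[:,0]>55)&(T[:,0]<85)&(abs(abs(T[:,1]+.8)-19.5)<6)&(T[:,2]<3)&(T[:,2]>-16)]
    bo=T[(T[:,0]>22)&(T[:,0]<56)&(abs(abs(T[:,1]+.8)-28)<16)&(T[:,2]<0)&(T[:,2]>-16)]
    print(f,"boss plane slope x,y,z0",c.round(4),len(b),"knuckle top",[np.percentile(q,8).round(2) for q in k],"rib",len(r),"front",edges(jk[:,0]),"boss x",edges(bo[:,0]))
    for lo,hi in((-50,-31),(-11,8),(29,48)):
        q=T[(h>50)&(h<64)&(T[:,0]>50)&(T[:,0]<80)&(T[:,1]>lo)&(T[:,1]<hi)]; print("leaf",len(q),"y",edges(q[:,1],2,98),"x1",np.percentile(q[:,0],1).round(2))
E
```

```text
t 21.3 p [ 576.89 -150.69   53.06] x [ 0.9985 -0.0556 -0.    ] y [-0.0556 -0.9985 -0.    ] z [-0.  0. -1.] F [ 1.72  0.35 -5.73] M [0.01 0.06 0.02] w 14.35 g 30.0 q [-0.28  0.62  1.78  0.    0.74  1.35]
t 21.4 p [ 576.747 -150.675   53.039] M [[0.9984, -0.0557, -0.0001], [-0.0557, -0.9984, 0.0001], [-0.0001, -0.0001, -1.0]] Ftool [-0.21  0.35  6.13] Mtool [-0.027 -0.06   0.021] pt(tool xy) [584.231 118.336 -53.131]
w4.npz boss plane slope x,y,z0 [ 2.7900e-02  1.0000e-03 -7.3161e+00] 3818 knuckle top [np.float64(-9.86), np.float64(-9.84)] rib 1369 front [55.41 75.38] boss x [28.78 55.48]
leaf 832 y [-48.6  -32.89] x1 59.89
leaf 824 y [-9.31  5.79] x1 59.98
leaf 751 y [29.65 44.74] x1 59.85
w5.npz boss plane slope x,y,z0 [ 2.7700e-02  9.0000e-04 -7.2939e+00] 3823 knuckle top [np.float64(-9.83), np.float64(-9.79)] rib 1362 front [55.49 84.63] boss x [28.74 55.62]
leaf 1608 y [-47.9  -31.93] x1 52.71
leaf 1577 y [-8.71  6.44] x1 52.31
leaf 1629 y [29.65 45.55] x1 51.63
```

```bash
python3 - <<'E'
from rel import *
def plane(b):
    m=b.mean(0); 
    for _ in range(3):
        A=np.c_[b[:,:2]-m[:2],np.ones(len(b))]; c,*_=np.linalg.lstsq(A,b[:,2],rcond=None); e=b[:,2]-A@c; b=b[abs(e)<2*e.std()+1e-6]
    return c.round(4),len(b),m.round(0)
for f in("w2.npz","w3.npz","w4.npz","w5.npz"):
    T,h,p,M=run(f); print(f)
    t=T[(abs(h)<6)&(T[:,0]>-20)&(T[:,0]<200)&(abs(T[:,1])<150)]; print(" table",plane(t))
    if f!="w2.npz":
        jb=T[(h>57)&(h<66)&(abs(T[:,1])<47)&(T[:,0]>(94 if f=="w4.npz" else 85))&(T[:,0]<200)]; 
        if len(jb)>300: print(" jamb",plane(jb))
        b=T[(T[:,0]>31)&(T[:,0]<49)&(abs(abs(T[:,1]+.8)-28)<16)&(T[:,2]<0)&(T[:,2]>-16)]; print(" boss",plane(b))
        tg=T[(T[:,0]>-10)&(T[:,0]<26)&(abs(abs(T[:,1]+.8)-30)<12)&(T[:,2]>0)&(T[:,2]<14)]; print(" tongue",plane(tg))
        for s in(-1,1):
            k=T[(T[:,0]>57)&(T[:,0]<75)&(abs(T[:,1]+.8-s*19.5)<10)&(T[:,2]<-4)&(T[:,2]>-16)]; print(" jk",edges(k[:,1],2,98),edges(k[:,1],2,98).mean())
    else:
        X=96
        b=T[(abs(T[:,0]-70)<9)&(abs(T[:,1]+2)<42)&(h>17)&(h<27)]; print(" boss",plane(b))
        tg=T[(T[:,0]>0)&(T[:,0]<55)&(abs(abs(T[:,1]+3)-28)<12)&(h>4)&(h<13)]; print(" tongue",plane(tg))
E
```

```text
w2.npz
 table (array([-2.700000e-03,  9.000000e-04,  1.923456e+02]), 29746, array([ 98.,   6., 192.]))
 boss (array([6.70000e-03, 2.30000e-03, 1.70487e+02]), 1042, array([ 70.,  -2., 171.]))
 tongue (array([-5.200000e-03,  1.500000e-03,  1.845434e+02]), 1659, array([ 28.,  -3., 185.]))
w3.npz
 table (array([-1.20000e-03,  3.00000e-04,  8.00538e+01]), 46219, array([83.,  2., 80.]))
 jamb (array([-5.86200e-01,  2.30000e-03,  2.04299e+01]), 885, array([141.,  -0.,  20.]))
 boss (array([ 1.3100e-02,  1.8000e-03, -7.3443e+00]), 3403, array([40., -1., -7.]))
 tongue (array([1.0000e-04, 1.2000e-03, 6.5446e+00]), 3522, array([ 8., -1.,  7.]))
 jk [-27.11 -13.34] -20.225
 jk [11.69 25.32] 18.505
w4.npz
 table (array([-1.60000e-03,  5.00000e-04,  8.00966e+01]), 24239, array([57., 10., 80.]))
 jamb (array([5.00000e-03, 3.00000e-04, 1.80552e+01]), 6157, array([111.,   0.,  18.]))
 boss (array([ 1.4100e-02,  1.1000e-03, -7.3452e+00]), 3391, array([40., -1., -7.]))
 tongue (array([1.4000e-03, 6.0000e-04, 6.5887e+00]), 3526, array([ 8., -1.,  7.]))
 jk [-27.08 -13.34] -20.21
 jk [11.67 25.25] 18.46
w5.npz
 table (array([-3.00000e-04,  7.00000e-04,  5.25329e+01]), 25633, array([49., 12., 53.]))
 jamb (array([ 3.4000e-03,  7.0000e-04, -9.4514e+00]), 8736, array([102.,  -0.,  -9.]))
 boss (array([ 1.5900e-02,  7.0000e-04, -7.3298e+00]), 3422, array([40., -1., -7.]))
 tongue (array([5.000e-04, 1.000e-03, 6.548e+00]), 3525, array([ 8., -1.,  7.]))
 jk [-27.   -13.34] -20.17
 jk [11.68 25.24] 18.46
```

Call:
{"name": "jog_arm", "arguments": {"commands": [[-1,[0.012,-0.003,0],[0,0,0]],[-1,[0,0,0],[0,0,0]],[-1,[0,0,0],[0,0,0]]]}}

```text
t: 21.75
ee_pos: [578.1, -150.5, 53.1]
orientation: [3.14, -0.087, 0.0]
ft_force: [-0.3, 0.8, -6.2]
width: 13.8
grasp_force: 30.0
```

```bash
python3 -c "
from h import *
avg(3)"
```

```text
t 21.85 p [ 578.012 -150.473   53.089] M [[0.9984, -0.0557, 0.0], [-0.0557, -0.9984, 0.0], [0.0, -0.0, -1.0]] Ftool [ 0.12 -0.44  5.19] Mtool [ 0.035 -0.075 -0.013] pt(tool xy) [585.492 118.065 -53.088]
```

Call:
{"name": "jog_arm", "arguments": {"commands": [[-1,[0.004,0,0],[0,0,0]],[-1,[0,0,0],[0,0,0]],[-1,[0,0,0],[0,0,0]]]}}

```text
t: 22.2
ee_pos: [578.4, -150.5, 53.1]
orientation: [-3.14, 0.088, 0.0]
ft_force: [-0.1, -0.0, -4.8]
width: 13.9
grasp_force: 30.0
```

```bash
python3 -c "
from h import *
avg(3)"
```

```text
t 22.3 p [ 578.404 -150.499   53.093] M [[0.9984, -0.0557, -0.0], [-0.0557, -0.9984, 0.0], [-0.0, -0.0, -1.0]] Ftool [-0.04 -0.25  5.23] Mtool [ 0.001 -0.095 -0.044] pt(tool xy) [585.886 118.06  -53.098]
```

Call:
{"name": "jog_arm", "arguments": {"commands": [[-1,[0.003,0,0],[0,0,0]],[-1,[0,0,0],[0,0,0]],[-1,[0,0,0],[0,0,0]]]}}

```text
t: 22.65
ee_pos: [578.7, -150.5, 53.1]
orientation: [-3.14, 0.087, 0.0]
ft_force: [0.1, 0.1, -4.9]
width: 13.4
grasp_force: 30.0
```

```bash
python3 -c "
from h import *
avg(3)"
```

```text
t 22.75 p [ 578.671 -150.5     53.076] M [[0.9985, -0.0556, -0.0001], [-0.0556, -0.9985, 0.0], [-0.0001, -0.0, -1.0]] Ftool [ 0.08 -0.45  4.98] Mtool [ 0.01  -0.125 -0.   ] pt(tool xy) [586.144 118.071 -53.122]
```

Call:
{"name": "jog_arm", "arguments": {"commands": [[-1,[0.003,0,0],[0,0,0]],[-1,[0,0,0],[0,0,0]],[-1,[0,0,0],[0,0,0]]]}}

```text
t: 23.1
ee_pos: [578.7, -150.5, 53.0]
orientation: [-3.14, 0.088, 0.001]
ft_force: [-1.3, 0.2, -4.8]
width: 13.9
grasp_force: 30.0
```

```bash
python3 -c "
from h import *
avg(3)"
```

```text
t 23.2 p [ 578.691 -150.498   53.017] M [[0.9984, -0.0557, -0.0006], [-0.0557, -0.9984, 0.0001], [-0.0006, -0.0001, -1.0]] Ftool [-1.5  -0.23  4.16] Mtool [ 0.012 -0.366  0.034] pt(tool xy) [586.141 118.037 -53.38 ]
```

Call:
{"name": "jog_arm", "arguments": {"commands": [[-1,[0.003,0,0],[0,0,0]],[-1,[0,0,0],[0,0,0]],[-1,[0,0,0],[0,0,0]]]}}

```text
t: 23.55
ee_pos: [578.7, -150.5, 53.0]
orientation: [-3.14, 0.087, 0.002]
ft_force: [-5.4, -0.0, -3.5]
width: 13.7
grasp_force: 30.0
```

```bash
python3 -c "
from h import *
avg(3)"
```

```text
t 23.65 p [ 578.759 -150.469   52.974] M [[0.9984, -0.0557, -0.0011], [-0.0557, -0.9984, 0.0002], [-0.0011, -0.0002, -1.0]] Ftool [-5.02  0.09  2.53] Mtool [-0.027 -0.829 -0.018] pt(tool xy) [586.18  118.009 -53.622]
```

Call:
{"name": "jog_arm", "arguments": {"commands": [[-1,[-0.006,0,0],[0,0,0]],[-1,[-0.015,0,0],[0,0,0]],[-1,[-0.01,0,0],[0,0,0]],[-1,[0,0,0],[0,0,0]],[-1,[0,0,0],[0,0,0]],[-1,[0,0,0],[0,0,0]],[-1,[0,0,0],[0,0,0]]]}}

```text
t: 24.4
ee_pos: [576.4, -150.4, 53.2]
orientation: [3.14, -0.087, 0.001]
ft_force: [0.4, -0.8, -5.4]
width: 14.1
grasp_force: 30.0
```

```bash
python3 - <<'E'
from h import *
avg(6); p,M=st(); d=get_image("wrist"); np.savez("w6.npz",**d,p=p,M=M)
cv2.imwrite("pics/w6.png",cv2.resize(d["image"][30:220,140:380],None,fx=3,fy=3))
s=get_image("scene"); np.savez("scene6.npz",**s); cv2.imwrite("pics/scene6.png",s["image"])
E
```

```text
t 24.65 p [ 576.296 -150.383   53.102] M [[0.9984, -0.0557, 0.0002], [-0.0557, -0.9984, -0.0], [0.0002, 0.0, -1.0]] Ftool [0.11 0.29 5.3 ] Mtool [ 0.025 -0.066  0.018] pt(tool xy) [583.781 118.071 -53.01 ]
t 24.7 p [ 576.22 -150.4    53.08] x [ 0.9984 -0.0557  0.    ] y [-0.0557 -0.9984 -0.    ] z [ 0.  0. -1.] F [ 0.1   0.49 -4.71] M [ 0.05  0.08 -0.  ] w 13.74 g 30.0 q [-0.28  0.61  1.78  0.    0.74  1.35]
```

View pics/w6.png

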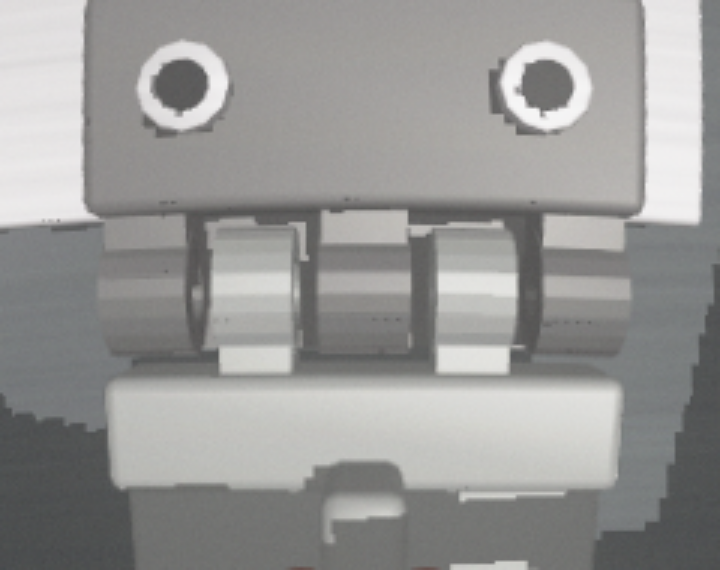

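View pics/scene6.png

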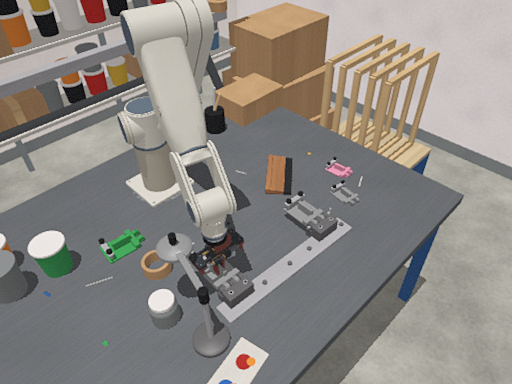

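The wrist crop shows all five knuckles in one row (columns about 145, 255, 365, 475 and 587) with even gaps. The scene shows the lamp swung right, and the pin and tub look undisturbed. One numeric check next: circle fits of each knuckle profile.

```bash
python3 - <<'E'
from rel import *
from scipy.optimize import least_squares
T,h,p,M=run("w6.npz")
for n,c,w in(("L-39",-39.9,6),("J-19.5",-20.2,5),("L0",-1,6),("J19.5",18.5,5),("L39",37.8,6)):
    q=T[(abs(T[:,1]-c)<w)&(T[:,0]>55)&(T[:,0]<73)&(T[:,2]<0)&(T[:,2]>-14)]
    s=least_squares(lambda a:np.hypot(q[:,0]-a[0],q[:,2]-a[1])-12,[65,3],loss="soft_l1"); 
    y=T[(abs(T[:,1]-c)<9.8)&(abs(T[:,0]-65)<6)&(T[:,2]<-4)&(T[:,2]>-14)][:,1]
    print(n,len(q),"axis x,z",s.x.round(2),"top",np.percentile(q[:,2],5).round(2),"y mid",edges(y,2,98).mean())
E
```

```text
L-39 712 axis x,z [64.01  2.83] top -9.69 y mid -39.65
J-19.5 637 axis x,z [64.03  2.89] top -9.62 y mid -20.12
L0 790 axis x,z [64.05  2.76] top -9.82 y mid -0.8299999999999996
J19.5 640 axis x,z [63.9   2.88] top -9.76 y mid 18.425
L39 726 axis x,z [63.82  2.8 ] top -9.78 y mid 37.86
```

All five bores agree to within about 0.15 mm, the jaw is level and there is no contact load, so I'm handing in.

```bash
python3 -c "
from h import *
print(close_job())"
```

```text
the job is handed in; nothing more can be done
None
```

The job is handed in: the lamp arm is at its right stop, and the jaw is held level and free of the fixed leaf with all five knuckle axes in line to within about 0.25 mm; pushing the lamp onto its stop briefly peaked at 58 N, measured at the wrist and taken by the finger.

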